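# Shut the bench gas valve with the square key

## Robot

A 6-joint arm with a two-finger parallel gripper is mounted at the origin on the work surface. World frame = base frame: x ahead of the robot, y to its left, z up, the work surface at z = 0. Lengths are in m, angles in rad, forces in N, time in s.
With the tool pointing down it reaches from about 0.375 to 0.75 m from the base axis. Payload 9 kg.
Tool frame: the origin (TCP) lies at the very end of the fingers, on their centre line; the grasp point (between the pads) lies grasp_offset behind it (grasp_offset is the distance from the TCP to the grasp point, in m); y points along the fingers, x is the direction in which the jaws open and shut, and the axes are right-handed (so a half turn about y gives the same grasp; the last joint's range is limited). The gripper opens to 85 mm and grips with 20 to 120 N. Pads are 22 mm wide; open, the fingers measure 114 mm over their backs; the gripper's body (76 mm by 85 mm) begins 54 mm behind the grasp point. The pads swing forward as they close: fully open they stand 13 mm farther back than shut.
Start: joints at [-0.218, 0.104, 0.097, 1.564, 0, 1.353], TCP at [0.6, 0, 0.231] pointing down, gripper open.
Joint ranges: [-2.99, 2.99], [-0.84, 1.86], [-1.1, 1.16], [-1.84, 2.11], [-1.51, 1.56], [-3.14, 3.14]. Speed limits (rad/s): [2.22, 2.22, 2.57, 3.14, 3.14, 3.14].

## Interface

Orientations are given as a unit quaternion [w, x, y, z].
In Python, from station import read_state, get_image, camera_model, sign_off, grasp_offset gives the robot as it stands.
- The arm moves only by the shell command python3 -m crank 'ROWS'. ROWS is JSON, a list that holds one entry, the list of rows, each a list of 5 numbers: the closure, from -1 (fully open) to 1 (shut), then the shift along the tool's x, y, z in cm, then the turn about the tool's y in rad. In form: [[[hand, dx, dy, dz, turn], ...]]. A call has 1 to 10 rows; each row is the pose to reach, as a shift and turn from the pose measured when the call began, along the tool's axes at that moment; what a row does not reach only later rows make up. A row lasts 1/10 s, in which the tool goes at most 50 mm and 8.59 degrees, less where a joint would pass 70% of its speed; a pose out of reach is approached as far as the arm can. A call with a gripper value outside its range is refused whole. The fingers move at their own pace and stop on an object; the grip force is fixed at half the most. Time passes only in rows, so rows that repeat a pose let the fingers close. It gives the time, the measured TCP pose, the force and the opening at its end, in the units of the state.
- read_state(): the state, without advancing time (a new reading comes with each control period).
- get_image(name): name is "scene" or "side" or "wrist"; returns the picture (384x512x3 uint8, blue, green, red); there is no depth.
- camera_model(name): a dict with "fx", "fy", "cx", "cy" (pixels), "world_to_cam" (4x4, takes a point from world to camera coordinates). Camera axes: x right, y up, looking along -z (the intrinsics and any distortion apply to the point x, -y, -z); pixel columns grow to the right and rows downward; lengths in m; the calibration is good to about 2 mm. A picture is of the moment at which its call begins: read the wrist's pose just before it. camera_model takes no time and is no camera call; for the wrist camera it gives the pose at the moment of the call.
- sign_off(): hands the job in, once; it reports no verdict.
The state is a dict: "time": time; "joints": joint angles; "dq": joint speeds; "joint_efforts": joint torques, N m; "position": TCP position; "eef_rot": TCP orientation; "force": force on the tool from outside, world axes, zero at the start; "ft_torque": the same for the moment, N m; "finger_gap": finger opening in m.
Only numpy, scipy, OpenCV 4.12 (cv2) and the standard library are available. Lean on these libraries where they do the work, as an engineer would, in place of code of your own. Each camera call takes 0.05 s, during which the arm holds its last target.

## Task

Shut off the gas to this laboratory bench: lift the square-shanked key up off its hanger fork, put it fully down into the recessed square socket of the grey valve box, then turn it clockwise (seen from above) until the valve reaches its stop, pointer at the double line. Leave the key standing upright in the socket and let go of it. Leave the round-shanked key hanging, and do not knock over or push away the glassware and other things on the bench.

Things in the scene. Friction and masses are not known exactly. Their poses are not given: they have to be found in the camera images.
- hanger: Fixed stand: white base 150 x 250 x 14 mm, post, steel rail along y (axis 126 mm high). Two forks stick out to +x (away from the robot) at y = +75 and -75 mm, each two 8 mm prongs 27 mm either side of its centre, 78 mm long, tops 130 mm high, tips turned up 14 mm. Keys hang 45 mm out from the rail. All under 146 mm high. Origin: underside, below the rail's middle; z up.
- square_key: Key to use, 0.3 kg, in either fork: steel square shank 20 x 20 x 75 mm (lowest 8 mm taper to 12 mm) under a black handle plate 14 mm thick (x), 120 long (y), 44 tall, round knobbed ends 30 mm wide. Origin: centre of the shank's lower end, 55 mm above the bench as hung; z up; handle at z 75 to 119 mm, its underside resting on the prongs. Grip plate's middle along x, lift 25 mm to clear the tips.
- round_key: The other key, to be left hanging: thin round steel shank (12 mm diameter, 75 mm long) and a shorter plain handle plate (14 x 76 x 44 mm) without knobbed ends. Origin: centre of the shank's lower end, z up.
- valve_box: Fixed grey valve box, 160 (x) x 140 (y) x 58 mm tall, copper pipe elbows reaching 40 mm out of its y faces. An open square well 68 mm wide in its top holds the brass spindle, whose top is 14 mm below the box's top. White lines on top beside the well: one at the +y side (open), two at the +x side (shut). Origin: centre of the underside, z up.
- socket_mouth (a point): Centre of the square socket's mouth in the spindle's top, 44 mm above the bench, on the turning axis. Axes turn with the spindle: x and y square to the socket's sides, y along the white pointer line, z up. Socket 22.5 mm wide (1.25 mm play a side), 30 mm deep. The key fits in any of four quarter-turn positions.
- socket_floor (a point): Centre of the socket's bottom, 30 mm below its mouth (14 mm above the bench). The key's origin is here when the key is fully home.
- spindle (a joint): Turn of the spindle (rad): 0 = fully open (pointer at the single line), growing clockwise from above to a hard stop at 1.571 = shut (pointer at the double line). Starts between 0 and 0.35, stays where it is left, friction about 0.12 N m. The key has about 0.13 rad of play either way in the socket.
- dropper: Bystander: small amber dropper bottle, 38 mm diameter, 75 mm tall, between hanger and valve box. Origin: centre of the underside.
- flask: Bystander: conical glass flask, 82 mm diameter, 120 mm tall. Origin: centre of the underside.
- beaker: Bystander: glass beaker, 72 mm diameter, 90 mm tall. Origin: centre of the underside.
- reagent: Bystander: amber reagent bottle, 68 mm diameter, 150 mm tall, at the left. Origin: centre of the underside.
- jar: Bystander: white jar, 72 mm diameter, 90 mm tall, at the right. Origin: centre of the underside.
- dish: Bystander: white ceramic dish, 90 mm diameter, 30 mm tall. Origin: centre of the underside.
- wood_block: Bystander: wooden block, 90 x 60 x 45 mm. Origin: centre of the underside.

How it is judged:
On the way, in this order (a step that is already met when the one before it is completed fails the run):
1. the square key has been lifted up clear of the hanger (20 mm or more above where it hung, touching nothing of the stand) (z of square_key in the frame of hanger above 0.075 m and contact force between square_key and hanger below 0.05 N), for 0.1 s.
2. the square key stands fully home in the socket (within 4 mm of its floor) while the valve is still more open than shut (spindle below 0.8 rad) (horizontal distance between square_key and socket_floor below 0.005 m and z of square_key in the frame of socket_floor below 0.004 m and angle between square_key's own z axis and vertical below 0.12 rad and value of joint spindle below 0.8 rad), for 0.1 s.
At the end, for the whole second after the job is handed in: The valve spindle is at its shut stop (1.45 rad or more), the square key stands released and at rest in the socket, fully home (within 5 mm of the floor and of the axis) and upright (within 0.12 rad), and the round key still hangs within 20 mm of where it hung (value of joint spindle above 1.45 rad and horizontal distance between square_key and socket_floor below 0.005 m and z of square_key in the frame of socket_floor below 0.005 m and angle between square_key's own z axis and vertical below 0.12 rad and linear speed of square_key below 0.02 m/s and distance of round_key from where it was at the start of the episode below 0.02 m and angle between round_key's own z axis and vertical below 0.2 rad); the robot touches nothing.
It fails at once if a bystander was pushed more than 30 mm or tipped over (leaned more than 0.4 rad) (distance of any of dropper, flask, beaker, reagent, jar, dish, wood_block from where it was at the start of the episode above 0.03 m or angle between any of dropper, flask, beaker, reagent, jar, dish, wood_block's own z axis and vertical above 0.4 rad).
It fails at once if the round key was taken off its fork or knocked down (moved more than 40 mm) (distance of round_key from where it was at the start of the episode above 0.04 m).
It also fails if it takes over 48 s, if anything falls off the work surface, if the arm or the gripper's body presses on something with over 40 N, if the wrist force passes 120 N, or if a joint passes its speed limit or range.

## Working session

There is one attempt and no reset: what is moved stays moved. The work goes in short steps, Python scripts to look and compute and a shell command to move; the robot and the scene stay as the last step left them, time stands still between calls to the robot, and variables do not carry over. Pictures are saved under pics/ and viewed, and the job is handed in when it is done.

```bash
mkdir -p pics; ls; python3 - <<'E'
from station import *
import cv2
s=read_state(); print(s); print(grasp_offset if not callable(grasp_offset) else grasp_offset())
for n in ["scene","side","wrist"]:
    im=get_image(n); cv2.imwrite(f"pics/{n}0.png",im)
    m=camera_model(n); print(n,m)
E
```

```text
pics
{'time': 0.0, 'joints': array([-2.17686419e-01,  1.04663752e-01,  9.64499759e-02,  1.56388552e+00,
       -1.38198716e-05,  1.35305379e+00]), 'dq': array([-0.00099623,  0.00077967, -0.00020278,  0.00262801,  0.00109716,
        0.0008658 ]), 'joint_efforts': array([ 7.03431251e-04, -5.56934094e+01,  5.03644359e+01,  1.70058967e-02,
       -2.22691165e-04, -8.28643181e-07]), 'position': array([5.99667413e-01, 8.69561413e-05, 2.30532514e-01]), 'eef_rot': array([ 7.07201364e-01, -7.07011898e-01,  4.31004684e-04,  4.70694807e-04]), 'force': array([ 0.36263124, -0.39743932, -0.031741  ]), 'ft_torque': array([ 0.02341502, -0.02920609,  0.01367114]), 'finger_gap': 0.0855143128756481}
0.0187
scene {'fx': 447.3830933265593, 'fy': 447.3830933265593, 'cx': 255.69761636211393, 'cy': 191.51095715244963, 'world_to_cam': array([[-6.13163387e-01,  7.89955565e-01, -9.30659158e-04,
         3.59348765e-01],
       [-6.33256840e-01, -4.90828886e-01,  5.98391828e-01,
         3.39891813e-01],
       [ 4.72246160e-01,  3.67501306e-01,  8.01203067e-01,
        -1.81818952e+00],
       [ 0.00000000e+0
[... 299 characters left out ...]
,  5.36373279e-01,  8.06626715e-01,
        -1.97800996e-01],
       [-3.40628266e-01, -7.31177376e-01,  5.91060089e-01,
        -1.26383747e+00],
       [ 0.00000000e+00,  0.00000000e+00,  0.00000000e+00,
         1.00000000e+00]])}
wrist {'fx': 295.9404817210381, 'fy': 295.9404817210381, 'cx': 258.14627485085964, 'cy': 190.24131436323447, 'world_to_cam': array([[ 9.99998491e-01,  1.62250367e-04, -1.72944215e-03,
        -6.00396602e-01],
       [-6.34232300e-04,  9.60993913e-01, -2.76568794e-01,
         3.72991172e-02],
       [ 1.61710999e-03,  2.76569474e-01,  9.60992566e-01,
        -3.79947002e-01],
       [ 0.00000000e+00,  0.00000000e+00,  0.00000000e+00,
         1.00000000e+00]])}
```

View pics/scene0.png

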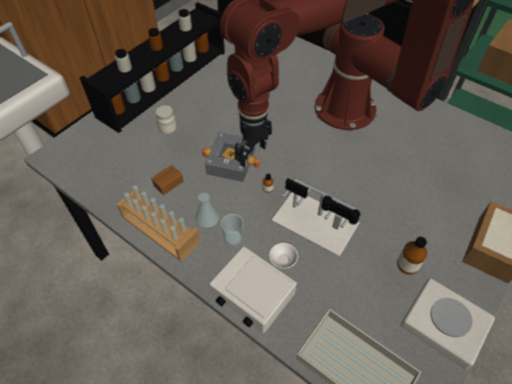

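View pics/side0.png

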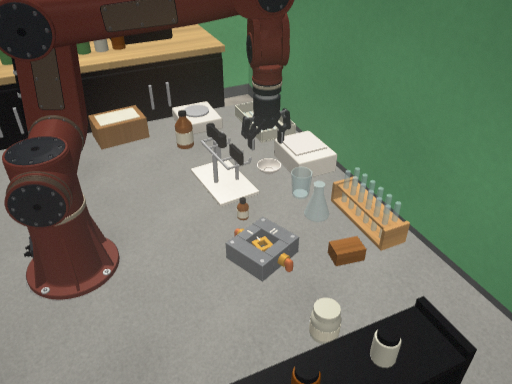

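View pics/wrist0.png

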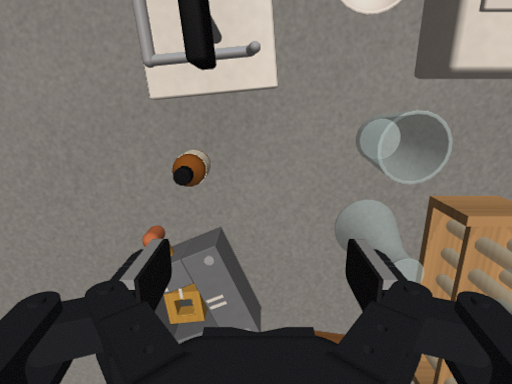

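```bash
cat > h.py <<'E'
import numpy as np, cv2
from station import *
def crop(im,x0,y0,x1,y1,name,f=4):
    c=im[y0:y1,x0:x1]; cv2.imwrite('pics/'+name,cv2.resize(c,None,fx=f,fy=f,interpolation=cv2.INTER_CUBIC))
def ray(m,u,v):
    W=np.array(m['world_to_cam']); R=W[:3,:3]; c=-R.T@W[:3,3]
    d=R.T@np.array([(u-m['cx'])/m['fx'],-(v-m['cy'])/m['fy'],-1.]); return c,d
def onz(m,u,v,z):
    c,d=ray(m,u,v); return c+d*(z-c[2])/d[2]
def proj(m,p):
    W=m['world_to_cam']; q=W[:3,:3]@np.array(p)+W[:3,3]
    return np.array([m['cx']+m['fx']*q[0]/-q[2], m['cy']-m['fy']*q[1]/-q[2]])
E
python3 - <<'E'
from h import *
a=cv2.imread('pics/scene0.png'); crop(a,195,120,375,255,'s1.png')
a=cv2.imread('pics/side0.png'); crop(a,180,110,330,285,'d1.png',3)
E
```

```text
(no output)
```

View pics/s1.png

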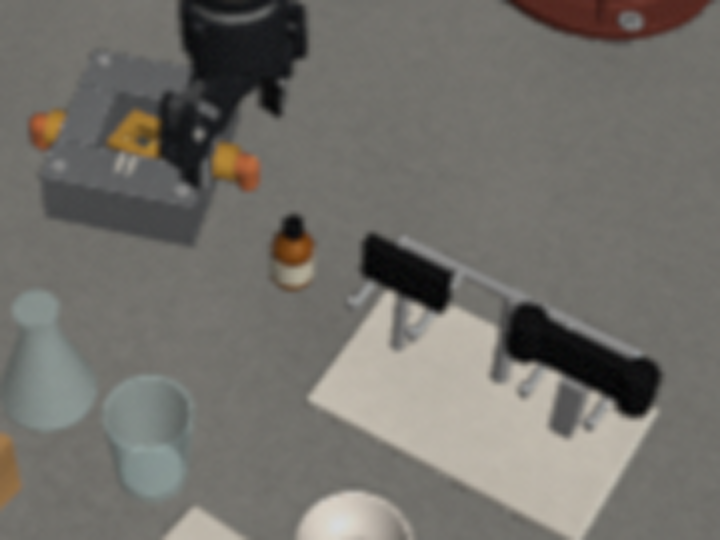

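View pics/d1.png

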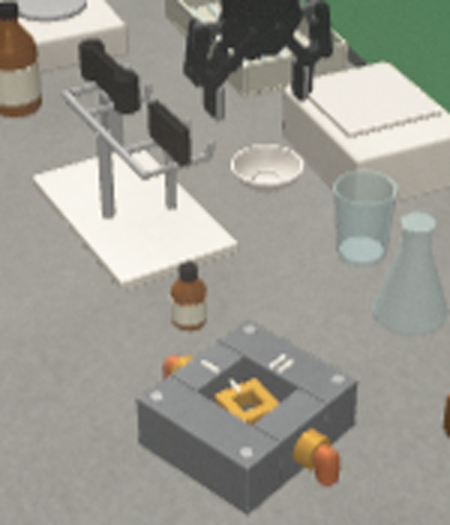

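```bash
python3 - <<'E'
from h import *
m=camera_model('scene'); d=camera_model('side'); w=camera_model('wrist')
A=onz(m,326.7,203,.152);B=onz(m,355,216.7,.152);print('knobs',A,B,(A+B)/2)
print('side knobs',onz(d,180+93/3,110+55/3,.152),onz(d,180+125/3,110+95/3,.152))
print('base corners side',[onz(d,180+x/3,110+y/3,.014).round(4)[:2] for x,y in [(35,180),(128,283),(237,242),(150,150)]])
print('socket w',onz(w,185,305,.044),'side',onz(d,180+247/3,110+400/3,.044))
print('box top corners side',[onz(d,180+x/3,110+y/3,.058).round(4)[:2] for x,y in [(138,402),(247,464),(357,383),(250,322)]])
print('pointer',[onz(w,x,y,.044)[:2] for x,y in [(182,288),(182,300)]],'dropper',onz(w,192,165,.03),onz(d,180+190/3,110+325/3,0))
E
```

```text
knobs [0.54786    0.24153473 0.152     ] [0.53870341 0.33410035 0.152     ] [0.5432817  0.28781754 0.152     ]
side knobs [0.5459425  0.33285923 0.152     ] [0.54546359 0.22645875 0.152     ]
base corners side [array([0.4528, 0.3077]), array([0.4801, 0.0672]), array([0.6214, 0.0867]), array([0.6064, 0.313 ])]
socket w [ 0.50480086 -0.18205771  0.044     ] side [ 0.50269774 -0.18779357  0.044     ]
box top corners side [array([ 0.4026, -0.1613]), array([ 0.46  , -0.2768]), array([ 0.6009, -0.224 ]), array([ 0.5484, -0.0987])]
pointer [array([ 0.50269061, -0.15648401]), array([ 0.50141508, -0.17444179])] dropper [0.52223452 0.00122344 0.03      ] [ 0.51941429 -0.01225592  0.        ]
```

```bash
python3 -m crank '[[[-1,-1,-2,4,0],[-1,-2,-4,8,0],[-1,-3,-6,12,-0.03],[-1,-4,-8,16,-0.06],[-1,-5,-8,20,-0.09],[-1,-5.7,-8,24,-0.12],[-1,-5.7,-8,27,-0.12],[-1,-5.7,-8,28.5,-0.12],[-1,-5.7,-8,28.5,-0.12],[-1,-5.7,-8,28.5,-0.12]]]'; python3 - <<'E'
from h import *
s=read_state(); print(s['position'],s['joints'],s['eef_rot'],s['finger_gap'])
cv2.imwrite('pics/w1.png',get_image('wrist'))
E
```

```text
time: 1.15
position: [0.543, 0.2844, 0.3105]
eef_rot: [-0.706, 0.706, 0.042, -0.043]
force: [-0.3, 0.3, 0.3]
finger_gap: 0.0857
[0.54295785 0.28443549 0.3104966 ] [2.69485573e-01 1.83979486e-01 3.29385495e-01 1.71777374e+00
 4.92068557e-05 1.72029018e+00] [-0.70573581  0.70593285  0.04185096 -0.04294505] 0.08574715384681518
```

View pics/w1.png

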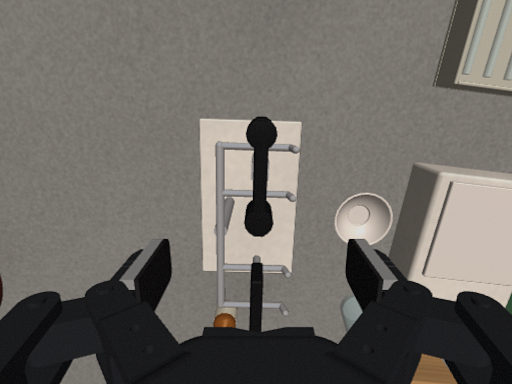

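```bash
python3 - <<'E'
from h import *
a=cv2.imread('pics/w1.png'); crop(a,180,100,330,340,'w1c.png',2.5)
crop(a,225,105,300,245,'w1k.png',4.2)
w=camera_model('wrist')
g=cv2.cvtColor(a,cv2.COLOR_BGR2GRAY)
mk=((g<45)*255).astype(np.uint8)[100:245,225:300]
n,l,st,ce=cv2.connectedComponentsWithStats(mk); print(st,ce+[225,100])
for v in range(110,245,6):
    xs=np.where(mk[v-100])[0]
    if len(xs): print(v,xs.min()+225,xs.max()+225)
E
```

```text
[[   0    0   75  145 8613]
 [  20   17   32  119 2262]] [[262.63682805 170.95936375]
 [259.57515473 175.96242263]]
122 251 270
128 248 275
134 247 276
140 248 274
146 253 270
152 254 267
158 254 267
164 254 266
170 254 266
176 254 266
182 253 265
188 253 265
194 253 265
200 253 265
206 247 269
212 246 270
218 245 271
224 245 271
230 248 269
```

View pics/w1k.png

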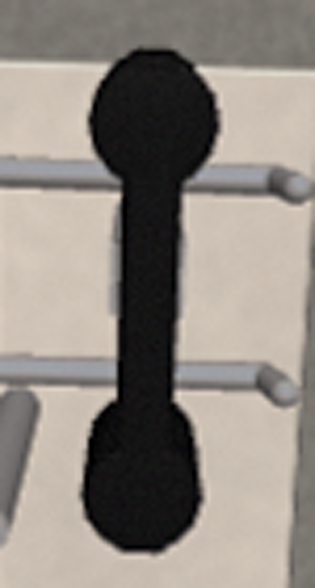

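```bash
python3 - <<'E'
from h import *
w=camera_model('wrist'); 
A=onz(w,261.4,132,.174);B=onz(w,258.2,222,.174); print(A,B,(A+B)/2,np.linalg.norm(A-B),np.arctan2(-(A-B)[0],(A-B)[1]))
# plate midline
P=onz(w,260.3,150,.174);Q=onz(w,259,200,.174);print(P,Q,np.arctan2(-(P-Q)[0],(P-Q)[1]))
# rail & prong tips
print('rail',onz(w,220.5,150,.126),onz(w,221,260,.126))
print('prongs',[onz(w,u,v,.13) for u,v in [(250,146),(250,193),(262,267),(262,305)]])
E
```

```text
[0.54138294 0.32911553 0.174     ] [0.54915431 0.23924944 0.174     ] [0.54526863 0.28418249 0.174     ] 0.09020148708511158 0.08626259019310983
[0.54239918 0.31230267 0.174     ] [0.54714523 0.26268712 0.174     ] 0.09536636346465903
rail [0.49957672 0.30008127 0.126     ] [0.51166374 0.16407619 0.126     ]
prongs [array([0.53168529, 0.30894085, 0.13      ]), array([0.5376621 , 0.25565098, 0.13      ]), array([0.56295333, 0.16284521, 0.13      ]), array([0.56968014, 0.10839333, 0.13      ])]
```

```bash
python3 -m crank '[[[0,0.25,2,0,0.03],[0,0.25,5,0,0.03],[0,0.25,8,0,0.03],[0,0.25,10,0,0.03],[0,0.25,10,0,0.03],[0,0.25,10,0,0.03],[0,0.25,10,0,0.03]]]'; python3 - <<'E'
from h import *
s=read_state(); print(s['position'],s['joints'],s['finger_gap'],s['force'])
cv2.imwrite('pics/w2.png',get_image('wrist'))
E
```

```text
time: 1.9
position: [0.5463, 0.2839, 0.2125]
eef_rot: [0.707, -0.706, -0.032, 0.031]
force: [0.7, 0.1, 0.2]
finger_gap: 0.0428
[0.54632489 0.28391737 0.21254345] [2.67167399e-01 1.47750205e-01 1.10226331e-01 1.53224112e+00
 4.85693182e-05 1.74962366e+00] 0.042846223240675635 [0.71043402 0.08314538 0.22018915]
```

View pics/w2.png

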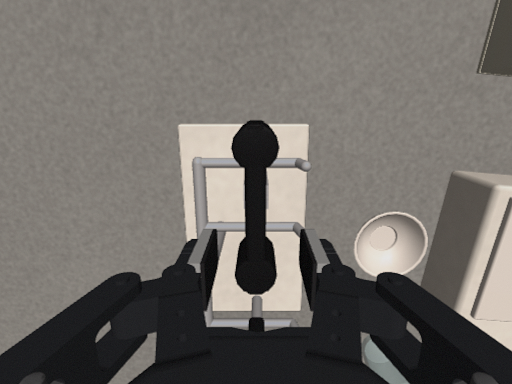

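```bash
python3 - <<'E'
from h import *
a=cv2.imread('pics/w2.png');w=camera_model('wrist')
g=cv2.cvtColor(a,cv2.COLOR_BGR2GRAY)
for v in list(range(121,200,8))+list(range(200,225,5))+list(range(260,294,4)):
    xs=np.where(g[v,225:295]<45)[0]+225; print(v,xs.min(),xs.max(),end='; ')
A=onz(w,255.5,146,.174);B=onz(w,255.8,273,.174); print(A,B,(A+B)/2,np.linalg.norm(A-B),np.arctan2(-(A-B)[0],(A-B)[1]))
E
```

```text
121 249 262; 129 240 270; 137 234 275; 145 232 277; 153 233 276; 161 237 272; 169 245 265; 177 245 265; 185 245 265; 193 245 264; 200 245 264; 205 245 264; 210 245 264; 215 245 264; 220 246 264; 260 237 274; 264 237 274; 268 236 274; 272 235 275; 276 235 275; 280 237 274; 284 238 272; 288 242 268; 292 248 262; [0.54170162 0.32889294 0.174     ] [0.54951964 0.24094873 0.174     ] [0.54561063 0.28492084 0.174     ] 0.08829102469184354 0.0886643779127054
```

```bash
python3 -m crank '[[[0,-0.05,2,0.05,0],[0,-0.05,4,0.05,0],[0,-0.05,6,0.05,0],[0,-0.05,7.7,0.05,0],[0,-0.05,7.7,0.05,0],[0,-0.05,7.7,0.05,0]]]'
```

```text
time: 2.55
position: [0.5463, 0.2847, 0.1368]
eef_rot: [0.707, -0.706, -0.032, 0.031]
force: [-0.9, 0.6, 0.5]
finger_gap: 0.0426
```

```bash
python3 -m crank '[[[1,0,0.1,0,0],[1,0,0.1,0,0],[1,0,0.1,0,0],[1,0,0.1,0,0],[1,0,0.1,0,0],[1,0,0.1,0,0],[1,0,0.1,0,0],[1,0,0.1,0,0]]]'
```

```text
time: 3.35
position: [0.547, 0.2849, 0.1374]
eef_rot: [0.707, -0.706, -0.033, 0.03]
force: [-1.2, -0.6, 6.0]
finger_gap: 0.0131
```

```bash
python3 -m crank '[[[1,0,-1,0,0],[1,0,-2.5,0,0],[1,0,-4,0,0],[1,0,-5,0,0],[1,0,-5,0,0]]]'; python3 - <<'E'
from h import *
s=read_state(); print(s['position'],s['finger_gap'],s['force'],s['ft_torque'])
cv2.imwrite('pics/w3.png',get_image('wrist'))
crop(get_image('side'),180,60,330,285,'d3.png',2.5)
E
```

```text
time: 3.85
position: [0.5479, 0.2851, 0.1899]
eef_rot: [0.707, -0.706, -0.034, 0.029]
force: [0.1, 0.5, -3.8]
finger_gap: 0.0134
[0.54786258 0.28512715 0.18989836] 0.013352907288741356 [ 0.12854039  0.46272103 -3.77385474] [-0.0381874  -0.0475847  -0.01506474]
```

View pics/w3.png

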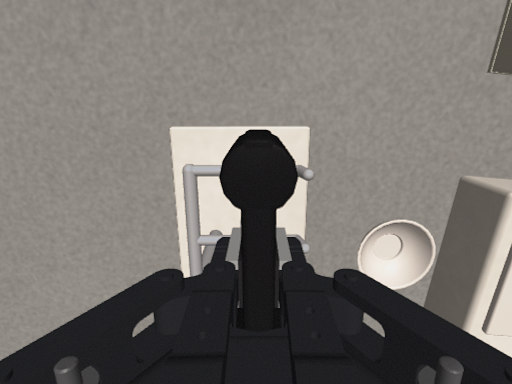

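View pics/d3.png

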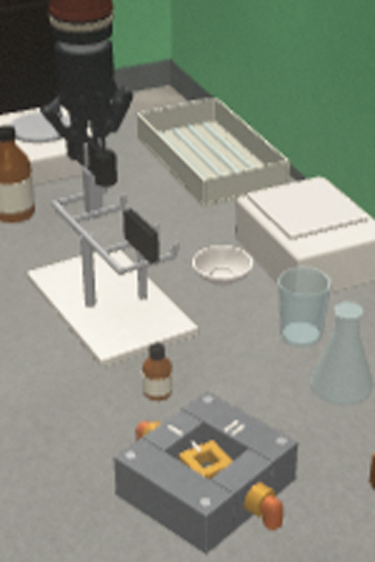

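```bash
python3 -m crank '[[[1,0,-4,0,0],[1,0,-8,0,0],[1,0,-11,-2,0],[1,-1,-11,-6,0.02],[1,-2,-11,-10,0.04],[1,-3,-11,-15,0.06],[1,-4,-11,-20,0.08],[1,-5,-11,-25,0.1],[1,-5,-11,-28,0.1],[1,-5,-11,-28,0.1]]]'; python3 - <<'E'
from h import *
s=read_state(); print(s['position'],s['joints'],s['eef_rot'],s['finger_gap'])
E
```

```text
time: 4.95
position: [0.5212, -0.0024, 0.2959]
eef_rot: [0.707, -0.707, 0.005, -0.007]
force: [0.4, 0.4, -4.2]
finger_gap: 0.0135
[ 0.52117515 -0.00244538  0.29586048] [-2.56730334e-01 -1.14680711e-01 -2.81004278e-03  1.67972863e+00
  1.22404746e-03  1.33015094e+00] [ 0.70724678 -0.70691927  0.00457276 -0.00679961] 0.0134747370157601
```

```bash
python3 -m crank '[[[1,-0.3,0,-3,0],[1,-1,0,-7,0],[1,-1.5,0,-12,0],[1,-2,0,-17,0],[1,-2,0,-22,0],[1,-2,0,-26,0],[1,-2,0,-27.5,0],[1,-2,0,-27.5,0],[1,-2,0,-27.5,0]]]'; python3 - <<'E'
from h import *
s=read_state(); print(s['position'],s['joints'],s['eef_rot'],s['finger_gap'])
w=camera_model('wrist'); np.save('w4.npy',w,allow_pickle=True)
a=get_image('wrist');cv2.imwrite('pics/w4.png',a)
E
```

```text
time: 5.85
position: [0.4968, -0.276, 0.2952]
eef_rot: [0.708, -0.706, 0.005, -0.006]
force: [0.2, 0.7, -3.3]
finger_gap: 0.0135
[ 0.49683047 -0.27604795  0.29517394] [-0.73883518  0.03080344  0.13762073  1.67698551  0.00299959  0.84773842] [ 0.7077253  -0.7064426   0.0047044  -0.00645102] 0.013454983516726512
```

View pics/w4.png

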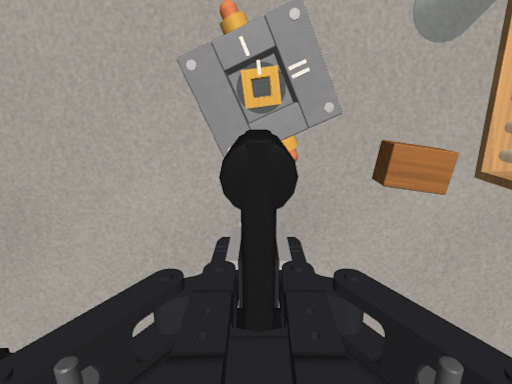

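```bash
python3 - <<'E'
from h import *
a=cv2.imread('pics/w4.png'); crop(a,170,0,350,150,'w4c.png',4); crop(a,230,50,300,120,'w4s.png',8)
hsv=cv2.cvtColor(a,cv2.COLOR_BGR2HSV)
mk=cv2.inRange(hsv,(12,120,120),(32,255,255)); mk[:, :235]=0; mk[:60]=0; mk[112:]=0; mk[:,290:]=0
c=max(cv2.findContours(mk,cv2.RETR_EXTERNAL,cv2.CHAIN_APPROX_NONE)[0],key=cv2.contourArea)
print(cv2.minAreaRect(c)); 
hole=((cv2.cvtColor(a,cv2.COLOR_BGR2GRAY)<75)*255).astype(np.uint8)[70:105,245:280]
E
```

```text
((260.8846435546875, 86.5769271850586), (38.82286834716797, 37.08638381958008), 82.87498474121094)
```

View pics/w4c.png

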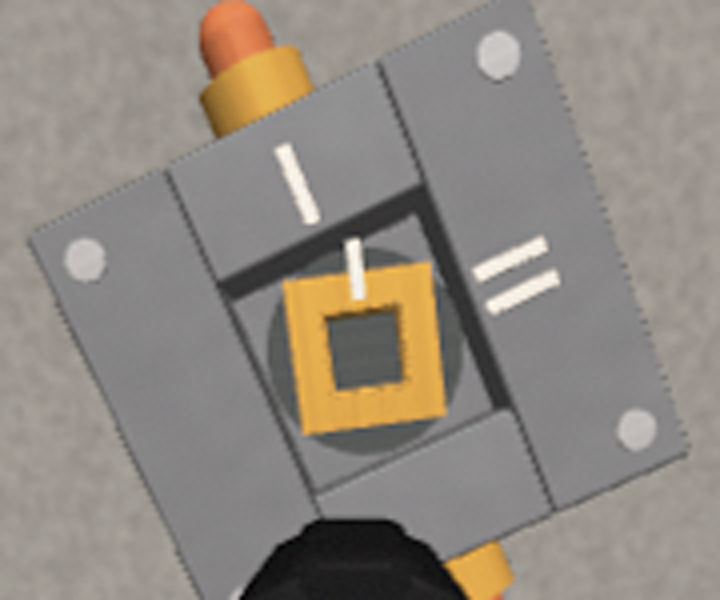

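View pics/w4s.png

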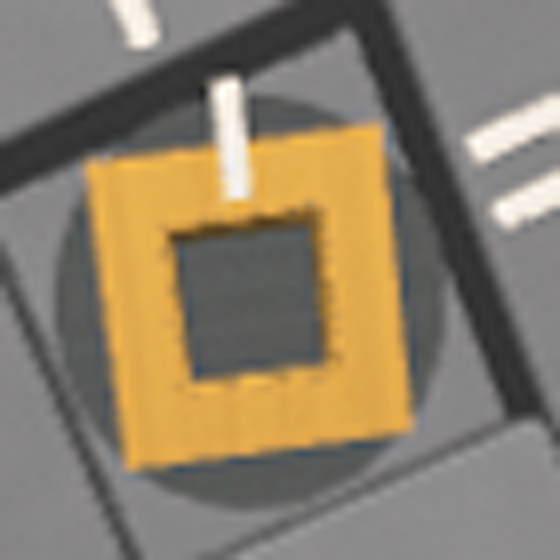

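```bash
python3 - <<'E'
from h import *
w=np.load('w4.npy',allow_pickle=True).item()
def loc(pts,z,f=8,o=(230,50)): return np.array([onz(w,o[0]+(x+.5)/f-.5,o[1]+(y+.5)/f-.5,z)[:2] for x,y in pts])
def rep(n,P):
    print(n,P.round(4).tolist(),'ctr',P.mean(0).round(4)); 
    for i in range(4):
        e=P[(i+1)%4]-P[i]; print('  len',np.linalg.norm(e).round(4),'ang',np.degrees(np.arctan2(e[1],e[0])).round(2))
rep('brass',loc([(88,162),(382,126),(412,430),(126,468)],.044))
rep('hole',loc([(168,235),(318,212),(330,366),(190,385)],.044))
rep('well',loc([(218,283),(425,183),(512,407),(316,492)],.058,4,(170,0)))
rep('boltdummy',loc([(85,260),(498,55),(637,430),(498,55)],.058,4,(170,0)))
L=loc([(284,148),(312,222)],.058,4,(170,0)); e=L[0]-L[1]; print('open line',np.degrees(np.arctan2(e[1],e[0])))
s=read_state();print(s['position'])
a=cv2.imread('pics/w4.png')
E
```

```text
brass [[0.4782, -0.164], [0.5239, -0.1595], [0.5288, -0.2047], [0.4828, -0.2099]] ctr [ 0.5034 -0.1845]
  len 0.0459 ang 5.61
  len 0.0455 ang -83.82
  len 0.0462 ang -173.61
  len 0.0461 ang 95.77
hole [[0.4904, -0.1748], [0.5139, -0.1718], [0.5157, -0.1947], [0.4934, -0.1973]] ctr [ 0.5033 -0.1846]
  len 0.0237 ang 7.3
  len 0.023 ang -85.55
  len 0.0225 ang -173.52
  len 0.0227 ang 97.58
well [[0.4592, -0.1658], [0.5213, -0.1394], [0.5481, -0.2028], [0.4871, -0.2274]] ctr [ 0.5039 -0.1839]
  len 0.0674 ang 23.05
  len 0.0689 ang -67.04
  len 0.0658 ang -158.03
  len 0.0677 ang 114.34
boltdummy [[0.4198, -0.1588], [0.5421, -0.1063], [0.587, -0.2103], [0.5421, -0.1063]] ctr [ 0.5228 -0.1454]
  len 0.1331 ang 23.23
  len 0.1132 ang -66.63
  len 0.1132 ang 113.37
  len 0.1331 ang -156.77
open line 110.98012738414161
[ 0.49698471 -0.27568628  0.29549096]
```

```bash
python3 - <<'E'
from h import *
w=np.load('w4.npy',allow_pickle=True).item()
a=cv2.imread('pics/w4.png'); crop(a,200,110,320,250,'w4k.png',4)
g=cv2.cvtColor(a,cv2.COLOR_BGR2GRAY)
for v in range(130,262,6):
    xs=np.where(g[v,212:310]<45)[0]+212; print(v,xs.min(),xs.max(),end='; ')
s=read_state();p=s['position'];print(p)
from scipy.spatial.transform import Rotation as R
q=s['eef_rot'];r=R.from_quat([q[1],q[2],q[3],q[0]]).as_matrix();print(r.round(4))
for dy in(.0366,-.0074):
  for dz in (0.045,0):
    c=p+r@np.array([0,-dy,dz]); print('expected knob px',dy,dz,proj(w,c))
print('shank bottom',proj(w,p+r@np.array([0,.0824,0])))
E
```

```text
130 249 267; 136 240 276; 142 235 280; 148 231 285; 154 227 289; 160 223 293; 166 222 294; 172 221 296; 178 220 296; 184 222 295; 190 223 293; 196 226 290; 202 232 284; 208 240 276; 214 241 275; 220 241 275; 226 242 275; 232 242 274; 238 221 295; 244 217 299; 250 215 301; 256 213 303; [ 0.49698471 -0.27568628  0.29549096]
[[ 0.9999  0.0029  0.015 ]
 [-0.015   0.0013  0.9999]
 [ 0.0028 -1.      0.0014]]
expected knob px 0.0366 0.045 [255.47599784 172.44883952]
expected knob px 0.0366 0 [255.82476871 279.47638674]
expected knob px -0.0074 0.045 [256.32277262 153.66153543]
expected knob px -0.0074 0 [256.51734317 234.50728843]
shank bottom [257.12582492 194.99835886]
```

View pics/w4k.png

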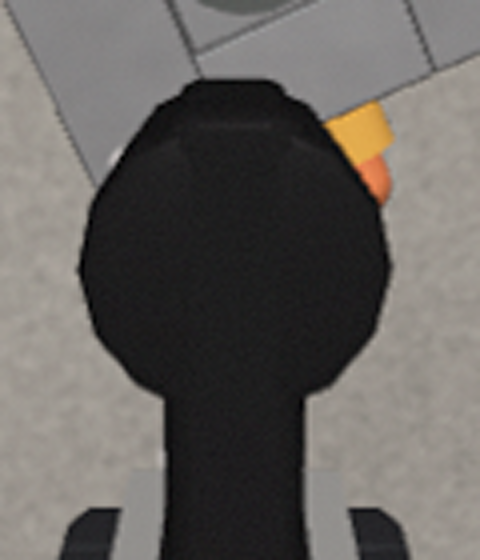

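```bash
python3 -m crank '[[[1,0.1,0,3,-0.04],[1,0.3,0,6,-0.08],[1,0.45,0,9.2,-0.12],[1,0.45,3,9.2,-0.12],[1,0.45,7,9.2,-0.12],[1,0.45,11,9.2,-0.12],[1,0.45,14,9.2,-0.12],[1,0.45,14,9.2,-0.12],[1,0.45,14,9.2,-0.12]]]'; python3 - <<'E'
from h import *
s=read_state(); print(s['position'],s['joints'],s['eef_rot'],s['finger_gap'],s['force'],s['joints'][0]-s['joints'][5]+np.pi/2)
a=get_image('side');cv2.imwrite('pics/d5.png',a);crop(a,200,130,330,290,'d5c.png',3.7)
a=get_image('scene');cv2.imwrite('pics/s5.png',a);crop(a,190,100,280,200,'s5c.png',5)
E
```

```text
time: 6.8
position: [0.5034, -0.1825, 0.1566]
eef_rot: [0.707, -0.706, -0.039, 0.037]
force: [-1.0, -0.3, -1.9]
finger_gap: 0.0132
[ 0.50335397 -0.18247859  0.15657793] [-0.59393106 -0.09755957 -0.24020421  1.42646658  0.00283527  0.87035832] [ 0.70654386 -0.70566286 -0.03871859  0.03655919] 0.013230110570867409 [-0.95598376 -0.29198604 -1.9490886 ] 0.10650694414938933
```

View pics/d5c.png

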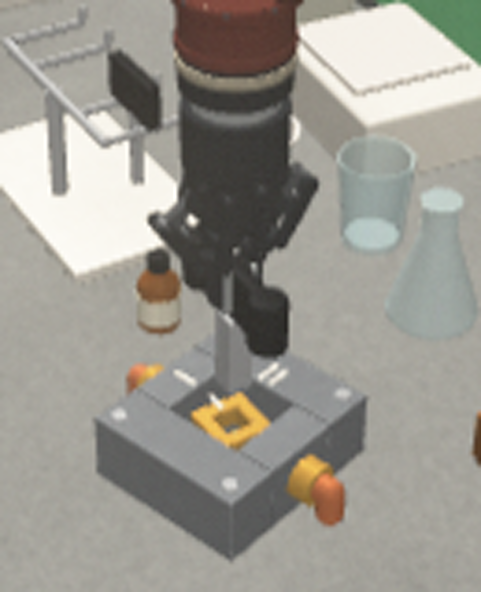

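View pics/s5c.png

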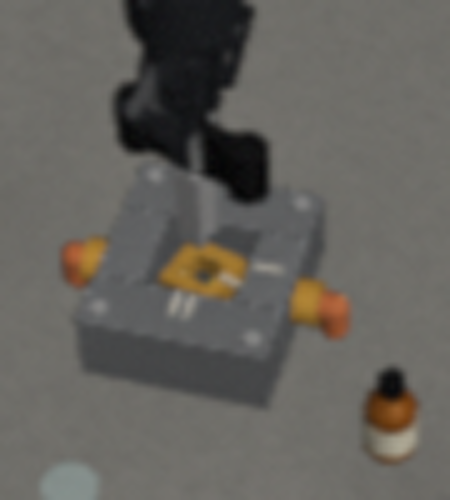

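```bash
python3 - <<'E'
from h import *
from scipy.optimize import least_squares
d=camera_model('side');m=camera_model('scene')
def px(x,y,f,o): return np.array([o[0]+(x+.5)/f-.5,o[1]+(y+.5)/f-.5])
tips=[px(234,388,3.7,(200,130)),px(205,238,5,(190,100))]
hol=[px(234,420,3.7,(200,130)),px(206,267,5,(190,100))]
def tri(P): 
    return least_squares(lambda p:np.r_[proj(d,p)-P[0],proj(m,p)-P[1]],[.5,-.18,.05])
a=tri(tips);b=tri(hol);print(a.x,a.fun,b.x,b.fun,a.x-b.x)
print([onz(c,*P,.044) for c,P in zip((d,m),hol)],[onz(c,*P,.0742) for c,P in zip((d,m),tips)])
E
```

```text
[ 0.50309345 -0.18295527  0.07442118] [-1.06339447 -0.27973612 -1.303847    0.46964142] [ 0.50288534 -0.18410402  0.04261995] [-1.04650987 -0.27063358 -1.28654177  0.45707906] [0.00020811 0.00114875 0.03180123]
[array([ 0.50444212, -0.18774676,  0.044     ]), array([ 0.49925589, -0.18100593,  0.044     ])] [array([ 0.50540915, -0.18506134,  0.0742    ]), array([ 0.49838006, -0.18087092,  0.0742    ])]
```

```bash
python3 -m crank '[[[1,-0.03,0,-0.14,0],[1,-0.03,1,-0.14,0],[1,-0.03,2,-0.14,0],[1,-0.03,2.8,-0.14,0],[1,-0.03,3.3,-0.14,0],[1,-0.03,3.3,-0.14,0],[1,-0.03,3.3,-0.14,0]]]'
```

```text
time: 7.6
position: [0.5044, -0.1851, 0.1252]
eef_rot: [-0.706, 0.706, 0.039, -0.035]
force: [0.2, -0.7, -4.0]
finger_gap: 0.0136
```

```bash
python3 - <<'E'
from h import *
s=read_state(); print(s['position'],s['force'],s['ft_torque'],s['joints'][0]-s['joints'][5]+np.pi/2)
a=get_image('side');cv2.imwrite('pics/d6.png',a);crop(a,200,130,330,290,'d6c.png',3.7)
a=get_image('scene');cv2.imwrite('pics/s6.png',a);crop(a,190,100,280,200,'s6c.png',5)
E
```

```text
[ 0.50436774 -0.18509784  0.12515773] [ 0.22092398 -0.65158798 -4.01430645] [ 0.02556224 -0.01906666 -0.00037197] 0.10582933262951544
```

View pics/d6c.png

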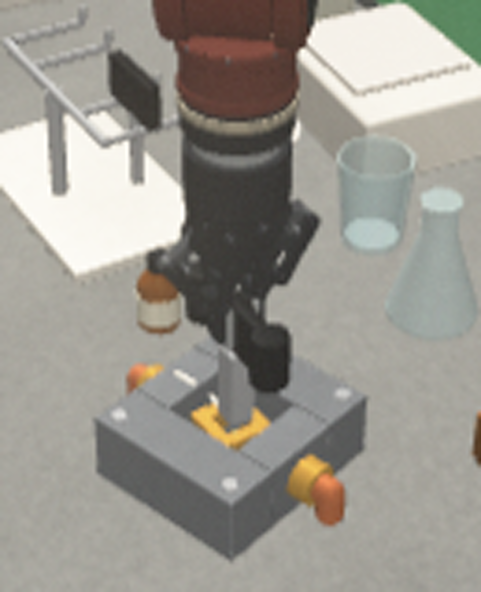

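View pics/s6c.png

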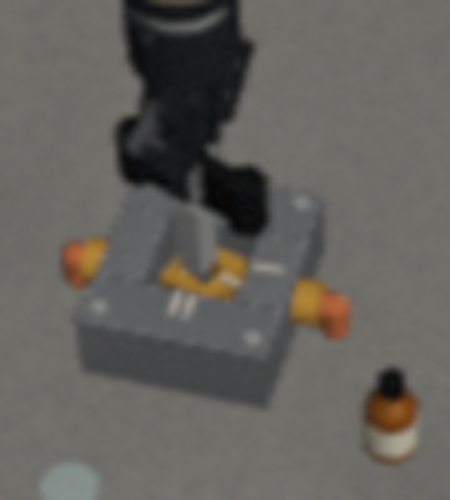

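```bash
python3 -m crank '[[[1,-0.1,0,0.1,0],[1,-0.1,0.3,0.1,0],[1,-0.1,0.6,0.1,0],[1,-0.1,0.9,0.1,0],[1,-0.1,0.9,0.1,0]]]'
```

```text
time: 8.2
position: [0.5033, -0.184, 0.1159]
eef_rot: [-0.706, 0.706, 0.039, -0.036]
force: [-0.8, 1.4, -5.0]
finger_gap: 0.0133
```

```bash
python3 -m crank '[[[1,0,0.4,0,0],[1,0,0.8,0,0],[1,0,1.2,0,0],[1,0,1.4,0,0],[1,0,1.4,0,0]]]'
```

```text
time: 8.7
position: [0.5031, -0.1839, 0.1014]
eef_rot: [-0.706, 0.706, 0.039, -0.036]
force: [-0.2, 1.8, -3.5]
finger_gap: 0.0135
```

```bash
python3 -m crank '[[[1,0,0.2,0,0],[1,0,0.4,0,0],[1,0,0.55,0,0],[1,0,0.55,0,0],[1,0,0.55,0,0]]]'
```

```text
time: 9.2
position: [0.5033, -0.184, 0.0964]
eef_rot: [-0.706, 0.706, 0.039, -0.036]
force: [-2.2, 2.9, 3.8]
finger_gap: 0.0133
```

```bash
python3 -m crank '[[[1,0,0.1,0,0],[1,0,0.15,0,0],[1,0,0.15,0,0]]]'; python3 - <<'E'
from h import *
s=read_state(); print(s['position'],s['force'],s['ft_torque'],s['joints'][0]-s['joints'][5]+np.pi/2)
a=get_image('side');crop(a,200,130,330,290,'d7c.png',3.7)
E
```

```text
time: 9.5
position: [0.5035, -0.1841, 0.0964]
eef_rot: [-0.706, 0.706, 0.04, -0.035]
force: [-5.4, 3.9, 11.7]
finger_gap: 0.0133
[ 0.50346696 -0.18411686  0.09641056] [-5.42771017  3.86162907 11.67501471] [1.167314   1.4990949  0.01886697] 0.1060992311667528
```

View pics/d7c.png

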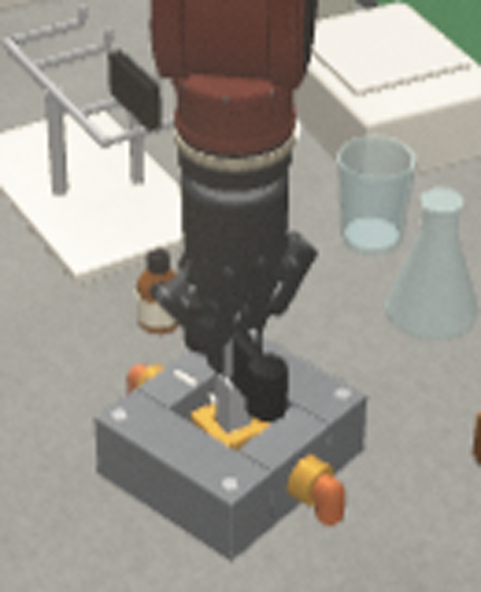

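```bash
python3 -m crank '[[[1,0,0,0,0.08],[1,0,0,0,0.16],[1,0,0,0,0.24],[1,0,0,0,0.32],[1,0,0,0,0.4],[1,0,0,0,0.4]]]';python3 - <<'E'
from h import *
s=read_state(); print(s['position'],s['force'],s['ft_torque'],s['joints'][0]-s['joints'][5]+np.pi/2)
E
```

```text
time: 10.15
position: [0.5031, -0.1835, 0.0964]
eef_rot: [0.7, -0.699, 0.103, -0.106]
force: [-3.7, 4.6, 3.2]
finger_gap: 0.0129
[ 0.50309291 -0.18351235  0.09643673] [-3.69242688  4.58010363  3.24185545] [1.30746825 0.94775674 0.05204473] -0.2963559503024171
```

```bash
python3 -m crank '[[[1,0,0,0,0.08],[1,0,0,0,0.16],[1,0,0,0,0.24],[1,0,0,0,0.32],[1,0,0,0,0.4],[1,0,0,0,0.5],[1,0,0,0,0.5]]]';python3 - <<'E'
from h import *
s=read_state(); print(s['position'],s['force'],s['ft_torque'],s['joints'][0]-s['joints'][5]+np.pi/2)
a=get_image('side');crop(a,200,130,330,290,'d8c.png',3.7)
E
```

```text
time: 10.85
position: [0.5031, -0.1835, 0.0965]
eef_rot: [0.652, -0.651, 0.273, -0.276]
force: [-1.7, 1.6, 0.6]
finger_gap: 0.0133
[ 0.5030998  -0.18354299  0.0964734 ] [-1.6518062   1.61798715  0.59769569] [0.58512312 0.36627563 0.00781312] -0.7978029444057926
```

View pics/d8c.png

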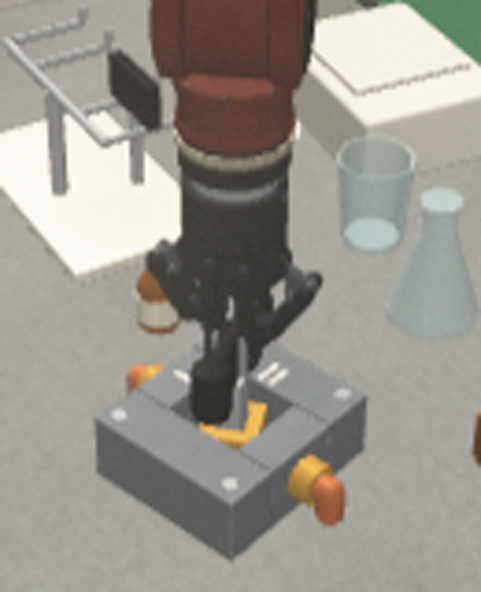

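```bash
python3 -m crank '[[[1,0,0,0,0.08],[1,0,0,0,0.16],[1,0,0,0,0.24],[1,0,0,0,0.32],[1,0,0,0,0.36],[1,0,0,0,0.36]]]';python3 - <<'E'
from h import *
s=read_state(); print(s['position'],s['force'],s['ft_torque'],s['joint_efforts'][5],s['joints'][0]-s['joints'][5]+np.pi/2)
E
```

```text
time: 11.5
position: [0.5031, -0.1838, 0.0965]
eef_rot: [0.594, -0.592, 0.384, -0.387]
force: [-2.1, 1.3, -0.4]
finger_gap: 0.0131
[ 0.50313651 -0.18375205  0.09646032] [-2.06330216  1.31188193 -0.37520933] [0.20472103 0.33683855 0.05459248] 0.6699526682496071 -1.1523907974535117
```

```bash
python3 -m crank '[[[1,0,0,0,0.05],[1,0,0,0,0.1],[1,0,0,0,0.14],[1,0,0,0,0.14],[1,0,0,0,0.14]]]';python3 - <<'E'
from h import *
s=read_state(); print(s['position'],s['force'],s['ft_torque'],s['joint_efforts'][5],s['joints'][0]-s['joints'][5]+np.pi/2)
E
```

```text
time: 12.0
position: [0.5032, -0.1839, 0.0965]
eef_rot: [0.566, -0.564, 0.423, -0.427]
force: [-1.5, 0.5, 0.6]
finger_gap: 0.0133
[ 0.50317043 -0.18385813  0.09647855] [-1.54120686  0.49739886  0.5687419 ] [0.21559567 0.31681853 0.07067344] 0.08396270452067256 -1.2895333308828016
```

```bash
python3 -m crank '[[[1,0,0,0,0.04],[1,0,0,0,0.08],[1,0,0,0,0.08],[1,0,0,0,0.08]]]';python3 - <<'E'
from h import *
s=read_state(); print(s['position'],s['force'],s['ft_torque'],s['joint_efforts'][5],s['joints'][0]-s['joints'][5]+np.pi/2)
a=get_image('side');cv2.imwrite('pics/d9.png',a);crop(a,215,190,315,290,'d9c.png',5.5)
E
```

```text
time: 12.4
position: [0.5031, -0.1839, 0.0965]
eef_rot: [0.549, -0.547, 0.445, -0.448]
force: [-1.8, 1.1, 0.2]
finger_gap: 0.0132
[ 0.50311128 -0.18387973  0.09650072] [-1.78393942  1.06790098  0.17871738] [0.18480927 0.5484     0.90973914] 0.9114274196326733 -1.3667222878304432
```

View pics/d9c.png

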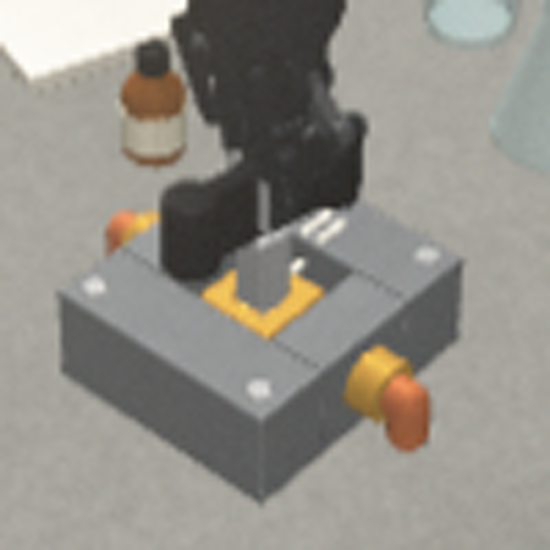

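```bash
python3 -m crank '[[[1,0,0,0,-0.05],[1,0,0,0,-0.05]]]'; python3 -m crank '[[[0,0,0,0,0],[0,0,0,0,0],[0,0,0,0,0],[0,0,0,0,0],[0,0,0,0,0],[0,0,0,0,0]]]'; python3 - <<'E'
from h import *
s=read_state(); print(s['position'],s['force'],s['ft_torque'],s['joints'][0]-s['joints'][5]+np.pi/2)
E
```

```text
time: 12.65
position: [0.5031, -0.1839, 0.0965]
eef_rot: [0.561, -0.558, 0.431, -0.434]
force: [-2.0, 1.3, 1.2]
finger_gap: 0.0135
time: 13.25
position: [0.5032, -0.1839, 0.0965]
eef_rot: [0.56, -0.558, 0.431, -0.434]
force: [0.4, 1.0, -0.1]
finger_gap: 0.043
[ 0.50318875 -0.18394653  0.09652036] [ 0.41591187  1.01810689 -0.08918109] [-0.00113946 -0.01592499 -0.02204783] -1.3159500336264518
```

Released. Rise straight up slowly, then step aside to look.

```bash
python3 -m crank '[[[0,0,-1,0,0],[0,0,-2.5,0,0],[0,0,-5,0,0],[0,0,-9,0,0],[0,0,-13,0,0],[0,0,-17,0,0],[0,0,-17,0,0],[0,0,-17,0,0]]]'; python3 - <<'E'
from h import *
s=read_state(); print(s['position'],s['force'],s['joints'][0]-s['joints'][5]+np.pi/2)
a=get_image('side');crop(a,180,110,330,290,'d10c.png',3.3)
a=get_image('wrist');cv2.imwrite('pics/w10.png',a)
E
```

```text
time: 14.05
position: [0.5029, -0.1843, 0.2686]
eef_rot: [0.561, -0.558, 0.43, -0.435]
force: [0.2, -0.7, -0.3]
finger_gap: 0.0428
[ 0.50290922 -0.18427582  0.26861371] [ 0.18837582 -0.71417525 -0.29177574] -1.3159443063863123
```

View pics/d10c.png

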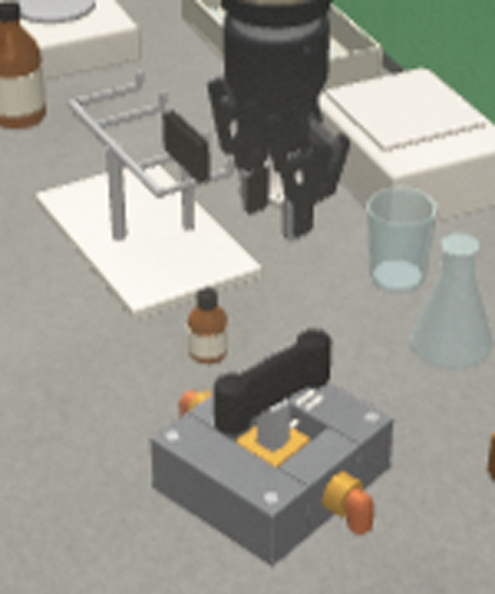

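View pics/w10.png

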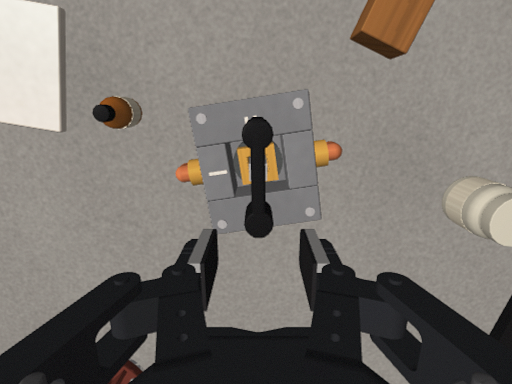

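```bash
python3 - <<'E'
from h import *
a=cv2.imread('pics/w10.png'); crop(a,185,85,330,240,'w10c.png',3.8)
crop(a,218,135,298,205,'w10s.png',8)
E
```

```text
(no output)
```

View pics/w10s.png

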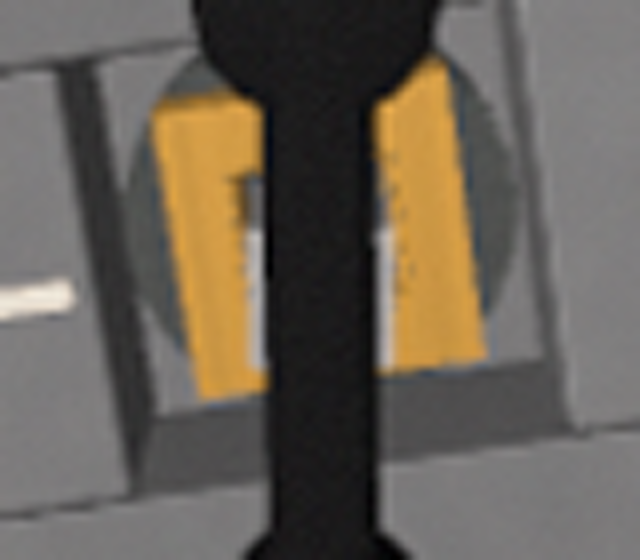

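View pics/w10c.png

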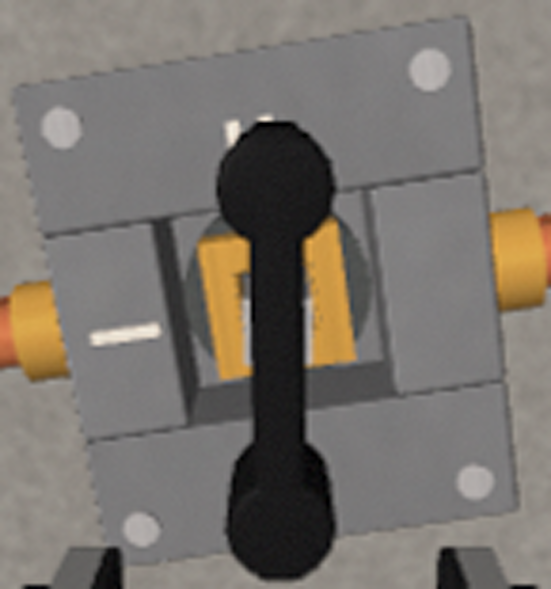

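```bash
python3 - <<'E'
from h import *
w=camera_model('wrist')
def P(x,y,z,f,o): return onz(w,o[0]+(x+.5)/f-.5,o[1]+(y+.5)/f-.5,z)[:2]
def ang(a,b): e=b-a; return np.degrees(np.arctan2(e[1],e[0])).round(2)
s=lambda x,y:P(x,y,.044,8,(218,135)); b=lambda x,y:P(x,y,.058,3.8,(185,85))
print('brass L',ang(s(203,400),s(152,118)),'R',ang(s(487,358),s(450,75)),'B',ang(s(203,400),s(487,358)))
print('box: bolts',ang(b(142,530),b(62,128)),ang(b(475,481),b(430,70)),ang(b(142,530),b(475,481)),ang(b(62,128),b(430,70)))
k=lambda u,v:onz(w,u,v,.133)[:2]
A,B=k(257.5,133),k(258.8,222);print('key',A,B,(A+B)/2,np.linalg.norm(A-B),ang(B,A))
st=read_state();print(st['position'])
E
```

```text
brass L 23.75 R 22.91 B -66.72
box: bolts 23.24 23.19 -66.45 -66.75
key [ 0.54739746 -0.17261186] [ 0.46250482 -0.19603453] [ 0.50495114 -0.18432319] 0.08806464369647064 15.42
[ 0.50202353 -0.18368238  0.26602982]
```

```bash
python3 -c "
from station import *
print(sign_off()); print(read_state()['time'])"
```

```text
the job is handed in; nothing more can be done
None
the job is handed in; nothing more can be done
```

The gas valve is shut. I lifted the square key off the +y fork and lowered it into the socket. I turned it clockwise until the wrist torque jumped to about 0.9 N m at the stop, then let go and raised the arm clear. I handed in at about 14 s of the 48 s allowed; `sign_off` gave no verdict.

What the last checks showed:
- **Valve:** the brass spindle's edges line up with the box to about 0.5° (the stop is a quarter turn from open), and the pointer is at the double line.
- **Key:** it met the socket floor at the expected height, with the tool tip at 0.0964 m. After release it stands upright, and its handle's centre measured within about 2 mm of the socket axis, roughly the limit of the camera calibration.
- **Surroundings:** in the last pictures the round key is still hanging. The dropper, flask, beaker, wood block and jar that they show are standing, with nothing visibly moved. I compared these by eye only. The dish and reagent bottle I did not check separately at the end.

One disagreement along the way: the wrist camera and the side and scene cameras differed by 1 to 2 mm on the socket's position and on how the key sat in the grip. I settled it from the key-to-socket offset seen in the side and scene views, and the key went in with only a few newtons of force.

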